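# Index the sample carousel to the next jar

## Task

On the sample carousel, press the red indexing plunger down with your fingertips to free the blue table, and turn the table counter-clockwise (seen from above) to the very next hole, not past it and never the other way, so that the next jar comes under the reading head and the plunger springs fully up again with its pin locked in that hole. Nothing is to be lifted or picked up: the jars ride round standing in their seats, and the other things on the bench are left where they are.

Things in the scene. Friction and masses are not known exactly. Their poses are not given: they have to be found in the camera images.
- axis (a point): point on the vertical turning axis, at the top face of the blue round table (230 mm diameter, top 56 mm above the bench). The carousel's base is fixed; its place and yaw vary. Axes: z up, x towards the foot of the post of the reading head. Around the table lies a fixed aluminium index plate (ring, outer radius 160 mm, top 42 mm above the bench) with eight holes 45 degrees apart, 138 mm from the axis.
- turntable (a joint): angle of the blue table, rad: 0 at the start, growing counter-clockwise seen from above; the next hole is at +0.785. Locked, it has about 0.015 rad of play either way; free, it turns with 0.2 N m of friction and stays where left. A dark forked arm on it reaches out over the plate to the plunger; its jar seats are four steel pegs each, 10 mm high.
- plunger_top (a point): centre of the flat top of the red round plunger cap (36 mm diameter, 9 mm thick) on the end of the arm, 168 mm from the axis; 78 mm above the bench when up. It rides round with the table: at the start 157.5 degrees counter-clockwise from the base's x axis, at the end 202.5 degrees, on the robot's side.
- plunger (a joint): how far the plunger is pressed straight down, m: 0 up, 0.014 at its stop. Spring 4 N when up, 9 N at the stop. Its foot hooks under the index plate and carries a brass pin that points up into the hole; the pin is clear from 9 mm of press. Released between holes it rubs under the plate, about 9 mm down, and springs up by itself on meeting a hole.
- pin_tip (a point): rounded tip of the brass pin (6 mm diameter), 138 mm from the axis, 30 mm inward of the plunger cap's centre and seen from above in the window of the forked arm; 3 mm above the index plate when locked.
- next_hole (a point): centre, at the top face of the plate, of the next hole counter-clockwise from the one the pin is in at the start (10 mm diameter, dark); fixed.
- push_plate (a point): point on the face of the yellow upright push plate on the arm, 30 mm ahead of the cap's centre in the counter-clockwise direction and 12 mm above the cap's top. The plate is 34 mm wide along the radius, 6 mm thick, its top 102 mm above the bench; the face looks back at the cap. A finger that presses the cap or stands over it can push this plate to turn the table.
- reading_head (a point): centre of the lens under the fixed black reading head (55 x 46 x 40 mm), 123 mm above the bench, over the jar seat 72 mm from the axis; the head hangs on an arm from a post on the far side of the carousel, 175 mm high
- beaker: loose glass beaker, 68 mm diameter, 90 mm tall; origin under its centre; bystander
- wash_bottle: loose white bottle with a red cap, 60 mm diameter, 160 mm tall; origin under its centre; bystander
- spatula: loose flat spatula lying on the bench, about 180 mm long; bystander
- jar1: loose amber sample jar with a cap, 39 mm diameter, 50 mm tall, standing in one of the seats 72 mm from the axis; origin under its centre; which jar is in which seat varies
- jar2: loose amber sample jar with a cap, 39 mm diameter, 50 mm tall, standing in one of the seats 72 mm from the axis; origin under its centre; which jar is in which seat varies
- jar3: loose amber sample jar with a cap, 39 mm diameter, 50 mm tall, standing in one of the seats 72 mm from the axis; origin under its centre; which jar is in which seat varies
- jar4: loose amber sample jar with a cap, 39 mm diameter, 50 mm tall, standing in one of the seats 72 mm from the axis; origin under its centre; which jar is in which seat varies
- jar5: loose amber sample jar with a cap, 39 mm diameter, 50 mm tall, standing in one of the seats 72 mm from the axis; origin under its centre; which jar is in which seat varies
Not all that is in view belongs to the job. What is shaped like the jar5 but pink or purple is not meant. What is shaped like the jar4 but purple is not meant.

How it is judged:
On the way, in this order (a step that is already met when the one before it is completed fails the run):
1. the plunger is pressed down until the pin is out of its first hole, the table still at the start (value of joint plunger above 0.009 m and value of joint turntable between -0.1 and 0.1 rad), for 0.05 s.
2. the table is at the next hole counter-clockwise and the plunger has sprung up into it (value of joint turntable between 0.755398 and 0.815398 rad and value of joint plunger below 0.003 m), for 0.2 s.
At the end, for the whole second after the job is handed in: The table is at rest at 0.785 rad within 0.03 (the next hole), the plunger is up within 3 mm, and every jar stands upright (within 0.15 rad) on the table, 60 to 84 mm from the axis (all of step 2 and velocity of joint turntable between -0.05 and 0.05 rad/s and horizontal distance between jar1 and axis between 0.06 and 0.084 m and height (world z) of jar1 between 0.05 and 0.064 m and angle between each of jar1, jar2, jar3, jar4, jar5's own z axis and vertical below 0.15 rad and horizontal distance between jar2 and axis between 0.06 and 0.084 m and height (world z) of jar2 between 0.05 and 0.064 m and horizontal distance between jar3 and axis between 0.06 and 0.084 m and height (world z) of jar3 between 0.05 and 0.064 m and horizontal distance between jar4 and axis between 0.06 and 0.084 m and height (world z) of jar4 between 0.05 and 0.064 m and horizontal distance between jar5 and axis between 0.06 and 0.084 m and height (world z) of jar5 between 0.05 and 0.064 m); the robot touches nothing.
It fails at once if the table is turned more than about 12 degrees past the next hole (value of joint turntable above 1 rad).
It fails at once if the table is turned the wrong way (more than 0.15 rad clockwise) (value of joint turntable below -0.15 rad).
It fails at once if a jar is lifted more than 14 mm off the table or tipped over (height (world z) of any of jar1, jar2, jar3, jar4, jar5 above 0.07 m or angle between any of jar1, jar2, jar3, jar4, jar5's own z axis and vertical above 0.5 rad).
It fails at once if the beaker, wash bottle or spatula is moved more than 30 mm (distance of any of beaker, wash_bottle, spatula from where it was at the start of the episode above 0.03 m).
It also fails if it takes over 43 s, if anything falls off the work surface, if the arm or the gripper's body presses on something with over 40 N, if the wrist force passes 120 N, or if a joint passes its speed limit or range.

## Robot

A 6-joint arm with a two-finger parallel gripper is mounted at the origin on the work surface. World frame = base frame: x ahead of the robot, y to its left, z up, the work surface at z = 0. Lengths are in m, angles in rad, forces in N, time in s.
With the tool pointing down it reaches from about 0.35 to 0.925 m from the base axis. Payload 6.4 kg.
Tool frame: the origin (TCP) lies midway between the tips of the shut fingers; the grasp point (between the pads) lies 19 mm behind it; z points along the fingers, y is the direction in which the jaws open and shut (so a half turn about z gives the same grasp; the last joint's range is limited). The gripper opens to 94 mm and grips with 3 to 60 N. Pads are 16 mm wide; open, the fingers measure 119 mm over their backs; the gripper's body (75 mm by 177 mm) begins 78 mm behind the grasp point.
Start: joints at [-0.174, 0.245, 1.558, -0, 1.339, -0.174], TCP at [0.65, 0, 0.175] pointing down, gripper open.
Joint ranges: [-3.13, 3.13], [-1.02, 2.26], [0.13, 2.54], [-0.95, 4.09], [0.21, 2.88], [-2.74, 2.74]. Speed limits (rad/s): [2.57, 2.57, 3.14, 3.14, 3.14, 3.14].

## Interface

Orientations are given as a unit quaternion [w, x, y, z].
In Python, from bench import observe, viewer, robot gives the robot as it stands.
- The arm moves only by the tool play_rows, never from a script. Its argument "deltas" is a list of rows, each a list of 7 numbers: the finger opening in m, from 0 to 0.094, then the shift along the world's x, y, z in m, then the turn, a rotation vector about the world's x, y, z in rad. A call has 1 to 10 rows; each row shifts and turns the commanded pose from where the row before left it; what a row does not reach is not made up. A row lasts 1/12 s, in which the tool goes at most 41.7 mm and 7.16 degrees, less where a joint would pass 70% of its speed; a pose out of reach is approached as far as the arm can. A call with a gripper value outside its range is refused whole. The fingers move at their own pace and stop on an object; the grip force is fixed at half the most. Time passes only in rows, so rows that do not move let the fingers close. It gives the time, the measured TCP pose, the force and the opening at its end, in the units of the state.
- observe(): the state, without advancing time (a new reading comes with each control period).
- viewer.read_camera(name): name is "scene" or "side" or "wrist"; returns a dict with "image" (400x640x3 uint8, red, green, blue), "intrinsics" (3x3 intrinsics, pixels), "R" (3x3) and "t" (3): a world point X has camera coordinates R X + t; the wrist camera has in their place "hand_eye" (4x4, takes a point from camera to tool coordinates, whose origin is the TCP and whose axes are the flange's). Camera axes: x right, y down, z forward; pixel columns grow to the right and rows downward; lengths in m; the calibration is good to about 2 mm. A picture is of the moment at which its call begins: read the wrist's pose just before it. There is no depth.
- robot.job_done(): hands the job in, once; it reports no verdict.
The state is a dict: "clock": time; "q": joint angles; "dq": joint speeds; "joint_efforts": joint torques, N m; "tcp_pos": TCP position; "orientation": TCP orientation; "wrist_force": force on the tool from outside, world axes, zero at the start; "ft_torque": the same for the moment, N m; "gripper_width": opening from 0.0 (shut) to 1.0 (fully open).
Only numpy, scipy, OpenCV 4.12 (cv2) and the standard library are available. Lean on these libraries where they do the work, as an engineer would, in place of code of your own. Each camera call takes 0.05 s, during which the arm holds its last target. There are 200 camera calls.

## Working session

There is one attempt and no reset: what is moved stays moved. The work goes in short steps, Python scripts to look and compute and a tool call to move; the robot and the scene stay as the last step left them, time stands still between calls to the robot, and variables do not carry over. Pictures are saved under pics/ and viewed, about 8 in all and at most 12, crops included, and the job is handed in when it is done.

Besides the shell and the picture viewer there is one more tool, called after "Request:" as name(argument=value, ...), one argument or row to a line, values as JSON. play_rows: Moves the arm, as the interface text tells. Its arguments: {"type":"object","properties":{"deltas":{"type":"array"}},"required":["deltas"]}

```bash
mkdir -p pics
cat > h.py <<'E'
import numpy as np, cv2
from bench import observe, viewer, robot
def grab(n):
    s=observe(); c=viewer.read_camera(n); c['s']=s
    im=cv2.cvtColor(np.asarray(c['image']),cv2.COLOR_RGB2BGR); c['bgr']=im
    return c
def ray(c,u,v):
    d=np.linalg.inv(np.array(c['intrinsics']))@[u,v,1]; R=np.array(c['R']);t=np.array(c['t'])
    return -R.T@t, R.T@d
def onz(c,u,v,z):
    o,d=ray(c,u,v); return o+d*(z-o[2])/d[2]
def proj(c,X):
    p=np.array(c['intrinsics'])@(np.array(c['R'])@np.array(X)+np.array(c['t'])); return p[:2]/p[2]
E
python3 - <<'E'
from h import *
import pickle
d={}
for n in('scene','side'):
    c=grab(n); d[n]=c; cv2.imwrite(f'pics/{n}0.png',c['bgr']); print(n,ray(c,320,200))
pickle.dump({k:{a:b for a,b in v.items() if a!='s'} for k,v in d.items()},open('c0.pkl','wb'))
E
```

```text
scene (array([ 1.15113611, -0.82058332,  1.20018353]), array([-0.36097547,  0.5551001 , -0.7495511 ]))
side (array([ 0.39803805, -0.98525475,  1.02087878]), array([ 0.13012401,  0.71688922, -0.68509865]))
```

View pics/scene0.png

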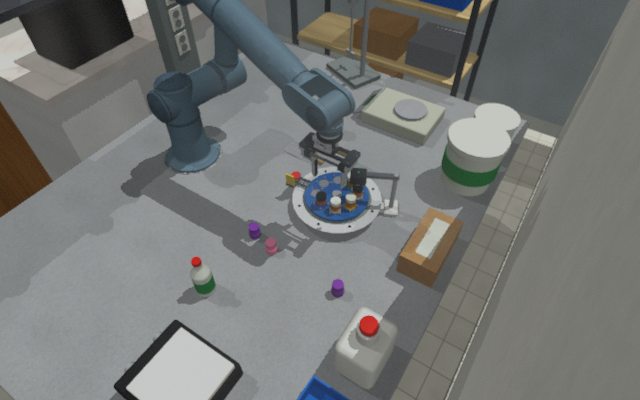

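View pics/side0.png

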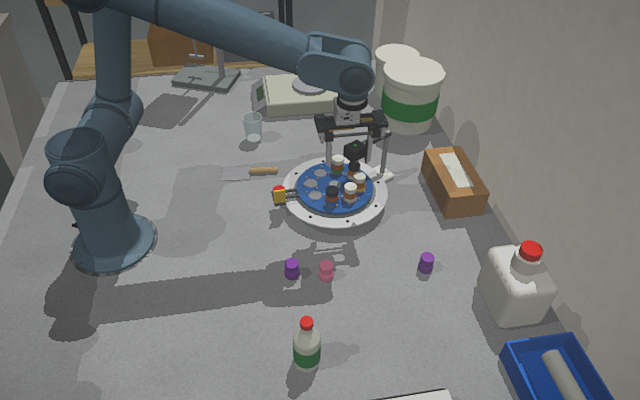

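The side view shows the carousel at about (335,190), with the yellow push plate at (279,197) and the red cap just behind it at (278,188). Both are on the robot's side. The scene view shows the cap at (296,177) and the plate at (291,180). The purple and pink jars, the bottles and the spatula all stand clear of the carousel.

```bash
cat > m.py <<'E'
from h import *
from scipy.optimize import least_squares
def blue(c):
    h=cv2.cvtColor(c['bgr'],cv2.COLOR_BGR2HSV)
    m=cv2.inRange(h,(105,120,50),(125,255,255)); return big(m)
def big(m):
    n,l,s,_=cv2.connectedComponentsWithStats(m); k=1+np.argmax(s[1:,4]); return (l==k).astype(np.uint8)*255
def circ(P,r):
    f=lambda p:np.hypot(P[:,0]-p[0],P[:,1]-p[1])-r
    return least_squares(f,P.mean(0)[:2],loss='soft_l1',f_scale=.0015)
def blob(c,lo,hi,win):
    h=cv2.cvtColor(c['bgr'],cv2.COLOR_BGR2HSV); m=cv2.inRange(h,lo,hi)
    w=np.zeros_like(m);u0,v0,u1,v1=win;w[v0:v1,u0:u1]=255;m=big(m&w)
    v,u=np.nonzero(m);return m,(u.mean(),v.mean(),len(u),u.min(),u.max(),v.min(),v.max())
E
python3 - <<'E'
from m import *
import pickle
d=pickle.load(open('c0.pkl','rb'))
C={'scene':(270,150,420,250),'side':(255,140,410,240)}
for n,c in d.items():
    u0,v0,u1,v1=C[n]
    sub=np.zeros_like(c['bgr']);sub[v0:v1,u0:u1]=c['bgr'][v0:v1,u0:u1]
    m=blue({'bgr':sub}); k=cv2.convexHull(cv2.findNonZero(m))[:,0]
    # dense hull boundary points that are real mask edge
    ct=cv2.findContours(m,cv2.RETR_EXTERNAL,cv2.CHAIN_APPROX_NONE)[0]; ct=max(ct,key=len)[:,0]
    ct=np.array([p for p in ct if abs(cv2.pointPolygonTest(k.astype(np.float32),(float(p[0]),float(p[1])),True))<1.2])
    P=np.array([onz(c,u,v,.056) for u,v in ct]); r=circ(P,.115); print(n,'axis',r.x,'rms',np.sqrt((r.fun**2).mean()),len(P))
    for nm,lo,hi,z in(('yel',(18,120,80),(34,255,255),.09),('red',(0,150,80),(8,255,255),.078)):
        mm,b=blob(c,lo,hi,(u0-5,v0,u0+50,v1)); print(nm,np.round(b,1),onz(c,b[0],b[1],z))
a=[cv2.resize(c['bgr'][C[n][1]:C[n][3],C[n][0]:C[n][0]+145],None,fx=4,fy=4,interpolation=cv2.INTER_CUBIC)[:, :400] if 0 else cv2.resize(c['bgr'][C[n][1]:C[n][1]+100,C[n][0]:C[n][0]+145],(780,538//2*1) if 0 else (435,300)) for n,c in d.items()]
cv2.imwrite('pics/crop0.png',np.vstack([cv2.resize(c['bgr'][C[n][1]:C[n][1]+95,C[n][0]:C[n][0]+145],(458,300),interpolation=cv2.INTER_CUBIC) for n,c in d.items()]))
E
```

```text
scene axis [0.63743009 0.08027235] rms 0.00420816514578489 145
yel [290.  178.9  67.  286.  294.  174.  185. ] [0.47206311 0.02807647 0.09      ]
red [295.6 174.5  36.  292.  299.  172.  177. ] [0.46899081 0.06686971 0.078     ]
side axis [0.63474543 0.07894777] rms 0.0035545242832354896 144
yel [279.1 195.5 143.  273.  285.  189.  202. ] [0.46442577 0.0243332  0.09      ]
red [277.5 187.3  24.  273.  283.  186.  190. ] [0.4643808  0.07306887 0.078     ]
```

View pics/crop0.png

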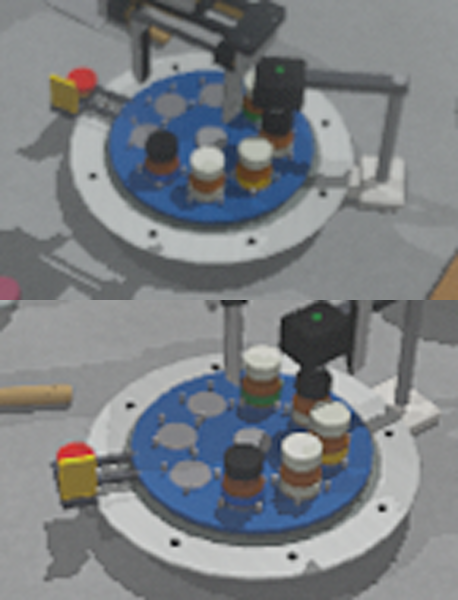

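The crop confirms one red cap with a yellow plate in front of it, on the dark fork at the robot's side. The five amber jars on the blue table are the job's jars. The pink and purple ones on the bench are decoys and I leave them alone. Next I rise, shut the fingers and look with the wrist camera.

Request:
play_rows(
  deltas=[
    [0,0,0,0.03,0,0,0],
    [0,0,0,0.03,0,0,0],
    [0,-0.02,0,0.03,0,0,0],
    [0,-0.03,0,0.03,0,0,0],
    [0,-0.03,0,0.01,0,0,0],
    [0,-0.03,0.01,0,0,0,0],
    [0,-0.03,0.01,0,0,0,0],
    [0,-0.03,0.01,0,0,0,0],
    [0,0,0,0,0,0,0],
    [0,0,0,0,0,0,0],
  ],
)

```text
clock: 0.93
tcp_pos: [0.4797, 0.0304, 0.3046]
orientation: [0.0, 0.707, 0.707, 0.0]
wrist_force: [-0.5, -0.0, 0.4]
gripper_width: 0.332
```

```bash
cat >> h.py <<'E'
from scipy.spatial.transform import Rotation as Ro
def wrist():
    c=grab('wrist'); s=c['s']; q=s['orientation']
    T=np.eye(4); T[:3,:3]=Ro.from_quat([q[1],q[2],q[3],q[0]]).as_matrix(); T[:3,3]=s['tcp_pos']
    W=np.linalg.inv(T@np.array(c['hand_eye'])); c['R']=W[:3,:3]; c['t']=W[:3,3]; c['T']=T; return c
E
python3 - <<'E'
from h import *
import pickle
c=wrist(); print(c['T'].round(3), ray(c,320,200), c['s']['wrist_force'],c['s']['clock'])
pickle.dump({k:c[k] for k in('bgr','intrinsics','R','t')},open('w0.pkl','wb'))
cv2.imwrite('pics/w0.png',c['bgr'])
E
```

```text
[[-0.001  1.     0.001  0.48 ]
 [ 1.     0.001 -0.     0.03 ]
 [-0.     0.001 -1.     0.305]
 [ 0.     0.     0.     1.   ]] (array([0.47946004, 0.11257594, 0.5142162 ]), array([-0.00717329, -0.29722959, -0.95492202])) [-0.45354624 -0.02234606  0.40521335] 0.9333
```

View pics/w0.png

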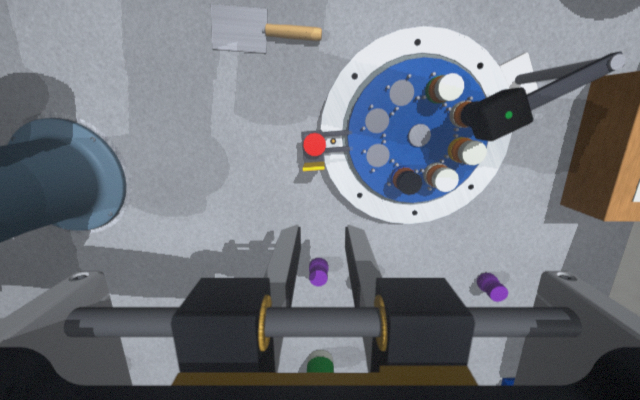

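The wrist view is very clear. The cap is at (314,145), the pin window at (333,141) and the plate at (313,168). The next hole counter-clockwise is at (360,195), and other holes show at (354,75), (417,42), (480,65) and (414,212). The jaws open along world x here.

Run:
```python
from m import *
import pickle
c=pickle.load(open('w0.pkl','rb'))
g=cv2.cvtColor(c['bgr'],cv2.COLOR_BGR2GRAY)
P=[]
for u,v in((360,195),(354,75),(417,42),(480,65),(414,212)):
    w=g[v-8:v+9,u-8:u+9].astype(float); k=np.clip(np.median(w)-40-w,0,None); yy,xx=np.mgrid[-8:9,-8:9]; k*=np.hypot(xx,yy)<7
    x,y=u+(k*xx).sum()/k.sum(),v+(k*yy).sum()/k.sum(); p=onz(c,x,y,.042); P.append(p); print((round(x,1),round(y,1)),p.round(4))
P=np.array(P); r=circ(P,.138); a=r.x; print('axis(holes)',a,'res',r.fun.round(4))
ang=np.degrees(np.arctan2(P[:,1]-a[1],P[:,0]-a[0]))%360; print('hole ang',ang.round(2),'mod45',(ang%45).round(2))
for nm,lo,hi,z in(('yel',(18,120,80),(34,255,255),.102),('red',(0,150,80),(8,255,255),.078)):
    mm,b=blob(c,lo,hi,(290,120,345,185)); p=onz(c,b[0],b[1],z); q=p[:2]-a; print(nm,np.round(b,1),p.round(4),'r',np.hypot(*q).round(4),'ang',np.degrees(np.arctan2(q[1],q[0]))%360)
m=blue(c); k=cv2.convexHull(cv2.findNonZero(m))
ct=max(cv2.findContours(m,0,1)[0],key=len)[:,0]; ct=[p for p in ct if abs(cv2.pointPolygonTest(k.astype(np.float32),(float(p[0]),float(p[1])),True))<1.2]
r=circ(np.array([onz(c,*p,.056) for p in ct]),.115); print('axis(blue)',r.x,abs(r.fun).mean())
```

```text
(np.float64(359.2), np.float64(194.9)) [ 0.5452 -0.0248  0.042 ]
(np.float64(354.2), np.float64(75.8)) [0.5298 0.17   0.042 ]
(np.float64(417.1), np.float64(41.8)) [0.6239 0.2179 0.042 ]
(np.float64(479.7), np.float64(65.3)) [0.7245 0.1853 0.042 ]
(np.float64(414.2), np.float64(212.3)) [ 0.6458 -0.0575  0.042 ]
axis(holes) [0.6348057  0.08025445] res [0.0001 0.0001 0.0001 0.0001 0.0002]
hole ang [229.55 139.47  94.51  49.5  274.55] mod45 [4.55 4.47 4.51 4.5  4.55]
yel [313.3 166.2 167.  302.  324.  162.  170. ] [0.4664 0.0372 0.102 ] r 0.1738 ang 194.32996566269492
red [313.9 144.2 368.  304.  324.  133.  155. ] [0.4669 0.0675 0.078 ] r 0.1684 ang 184.35868173472983
axis(blue) [0.63543767 0.0800586 ] 0.001844211636524223
```

The five holes fit a circle to within 0.2 mm. That puts the axis at (0.6348, 0.0803), the cap at 184.5° and the next hole at 229.5°. I turn the jaws tangential and come down over the cap.

Request:
play_rows(
  deltas=[
    [0,-0.0012,0.0033,-0.012,0,0,-0.12],
    [0,-0.0012,0.0033,-0.012,0,0,-0.12],
    [0,-0.0012,0.0033,-0.012,0,0,-0.12],
    [0,-0.0012,0.0033,-0.012,0,0,-0.12],
    [0,-0.0012,0.0033,-0.012,0,0,-0.12],
    [0,-0.0012,0.0033,-0.012,0,0,-0.12],
    [0,-0.0012,0.0033,-0.012,0,0,-0.12],
    [0,-0.0012,0.0033,-0.012,0,0,-0.12],
    [0,-0.0012,0.0033,-0.012,0,0,-0.12],
    [0,-0.0012,0.0033,-0.012,0,0,-0.12],
  ],
)

```text
clock: 1.82
tcp_pos: [0.4694, 0.0627, 0.1835]
orientation: [-0.0, 0.983, 0.181, -0.0]
wrist_force: [-0.0, 0.2, 0.1]
gripper_width: 0.008
```

Request:
play_rows(
  deltas=[
    [0,0,0,-0.02,0,0,-0.12],
    [0,0,0,-0.02,0,0,-0.12],
    [0,0,0,-0.02,0,0,-0.052],
    [0,0,0,-0.015,0,0,0],
    [0,0,0,0,0,0,0],
    [0,0,0,0,0,0,0],
  ],
)

```text
clock: 2.32
tcp_pos: [0.4686, 0.0628, 0.1087]
orientation: [-0.0, 0.999, 0.039, -0.001]
wrist_force: [0.7, -0.3, 0.6]
gripper_width: 0.007
```

Run:
```python
from h import *
c=wrist(); print(c['T'].round(4), c['s']['wrist_force'],c['s']['clock'],c['s']['q'])
cv2.imwrite('pics/w1.png',c['bgr'])
s=grab('side'); a=cv2.resize(s['bgr'][140:240,240:410],None,fx=3,fy=3,interpolation=cv2.INTER_CUBIC)
b=cv2.resize(c['bgr'],(480,300)); cv2.imwrite('pics/w1.png',np.vstack([np.hstack([b,np.zeros((300,30,3),np.uint8)]),a]))
```

```text
[[ 9.969e-01  7.850e-02 -2.500e-03  4.686e-01]
 [ 7.850e-02 -9.969e-01  2.000e-04  6.280e-02]
 [-2.400e-03 -4.000e-04 -1.000e+00  1.087e-01]
 [ 0.000e+00  0.000e+00  0.000e+00  1.000e+00]] [ 0.7011398  -0.2781924   0.61018388] 2.3167 [-1.07278662e-01 -1.05162278e-01  2.05477052e+00 -1.93905601e-05
  1.19445319e+00  1.38493164e+00]
```

View pics/w1.png

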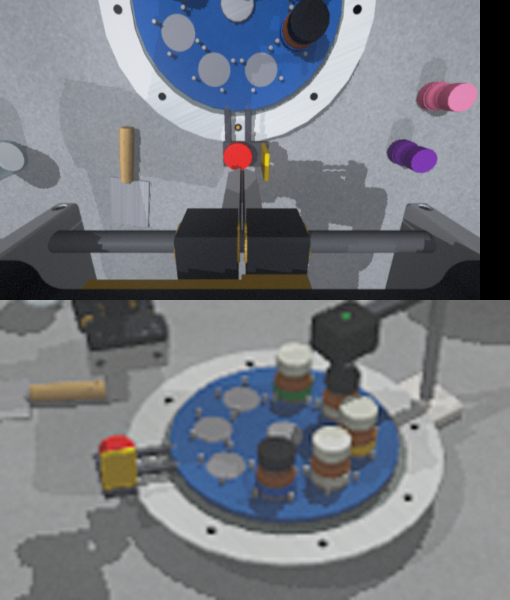

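The wrist half shows the shut grey fingers meeting at about (240,170), just in front of the cap at (238,156), with the plate on the right at (267,160). In the side half I can't make out the fingertip clearly, so I check by projecting it before pressing.

Run:
```python
from h import *
c=grab('side'); t=c['s']['tcp_pos']; T=np.array(t)
for dz in(0,.05,.1,.15): print(dz,proj(c,T+[0,0,dz]).round(0))
print('cap',proj(c,[.4673,.0671,.078]).round(0), 'plate',proj(c,[.4696,.0372,.102]))
w=wrist(); print('wrist: tcp',proj(w,T).round(),'cap',proj(w,[.4673,.0671,.078]).round(), 'plate',proj(w,[.4696,.0372,.102]))
cv2.imwrite('pics/s2.png',cv2.resize(c['bgr'][60:220,200:380],None,fx=3,fy=3,interpolation=cv2.INTER_CUBIC))
```

```text
0 [279. 181.]
0.05 [279. 167.]
0.1 [278. 153.]
0.15 [277. 138.]
cap [279. 189.] plate [280.31745053 189.13479026]
wrist: tcp [321. 221.] cap [317. 210.] plate [351.80340586 219.59010926]
```

View pics/s2.png

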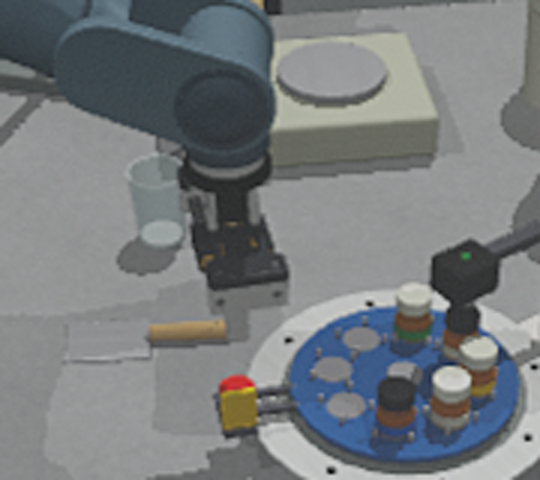

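The fingertip projects to side pixel (279,181), directly above the cap at (279,189). The grey fingers just blend into the bench. Now I press, watching the force.

Request:
play_rows(
  deltas=[
    [0,0,0,-0.015,0,0,0],
    [0,0,0,-0.013,0,0,0],
    [0,0,0,-0.003,0,0,0],
    [0,0,0,-0.003,0,0,0],
    [0,0,0,-0.003,0,0,0],
    [0,0,0,0,0,0,0],
    [0,0,0,0,0,0,0],
  ],
)

```text
clock: 3.1
tcp_pos: [0.469, 0.063, 0.0731]
orientation: [0.0, 0.999, 0.039, 0.0]
wrist_force: [0.1, -0.6, -0.3]
gripper_width: 0.008
```

Run:
```python
from h import *
c=wrist(); print(c['s']['tcp_pos'],c['s']['wrist_force'],c['s']['ft_torque'],proj(c,c['s']['tcp_pos']),proj(c,[.4673,.0671,.078]))
print(c['s']['joint_efforts'])
s=grab('scene')
cv2.imwrite('pics/w3.png',np.vstack([cv2.resize(c['bgr'][160:290,220:420],(460,300),interpolation=cv2.INTER_CUBIC),cv2.resize(s['bgr'][130:221,250:390],(460,300),interpolation=cv2.INTER_CUBIC)]))
```

```text
[0.46900999 0.06297248 0.07309544] [ 0.11051053 -0.55798975 -0.28075919] [0.06987046 0.12166442 0.04237061] [321.466595   220.82446323] [316.08466451 224.72477879]
[-5.89542251e-03 -2.58252865e+01 -2.81040466e+01  2.58720102e-02
 -7.13382033e-02 -1.34259358e-04]
```

View pics/w3.png

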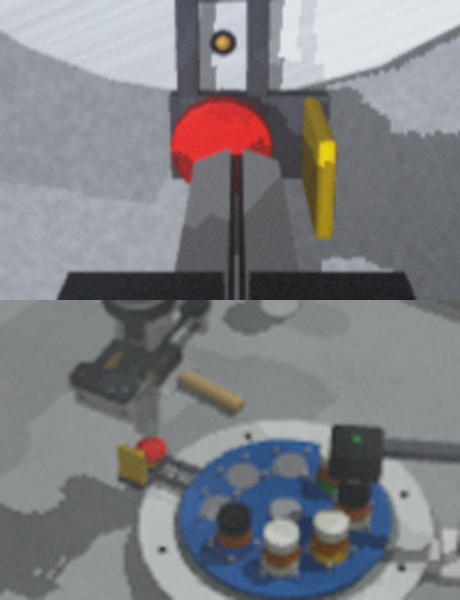

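In the wrist crop the fingertips stand over the red cap with the pin visible at (222,42). The scene crop shows the finger just above the cap. There's no force yet, so I keep lowering in small steps.

Request:
play_rows(
  deltas=[
    [0,0,0,-0.002,0,0,0],
    [0,0,0,-0.001,0,0,0],
    [0,0,0,0,0,0,0],
  ],
)

```text
clock: 3.45
tcp_pos: [0.4684, 0.063, 0.0693]
orientation: [-0.0, 0.999, 0.039, -0.0]
wrist_force: [-0.6, 0.0, -0.4]
gripper_width: 0.006
```

Request:
play_rows(
  deltas=[
    [0,0,0,-0.002,0,0,0],
    [0,0,0,-0.001,0,0,0],
    [0,0,0,0,0,0,0],
  ],
)

```text
clock: 3.7
tcp_pos: [0.4683, 0.063, 0.0662]
orientation: [-0.0, 0.999, 0.039, -0.0]
wrist_force: [-0.1, 0.4, -1.2]
gripper_width: 0.005
```

Run:
```python
from m import *
import pickle
d=pickle.load(open('c0.pkl','rb'))
for n,w in(('scene',(265,150,320,250)),('side',(250,140,305,240))):
    c=grab(n)
    for nm,lo,hi in(('yel',(18,120,80),(34,255,255)),('red',(0,150,80),(8,255,255))):
        print(n,nm,np.round(blob(d[n],lo,hi,w)[1],1),np.round(blob(c,lo,hi,w)[1],1))
    print(proj(c,[.4673,.0671,.078]),proj(c,[.4673,.0671,.064]))
    if n=='scene': S=c
w=wrist(); print(w['s']['wrist_force'],w['s']['tcp_pos'])
cv2.imwrite('pics/w4.png',np.vstack([cv2.resize(w['bgr'][160:290,220:420],(460,300),interpolation=cv2.INTER_CUBIC),cv2.resize(S['bgr'][140:201,260:354],(460,300),interpolation=cv2.INTER_CUBIC)]))
```

```text
scene yel [290.  178.9  67.  286.  294.  174.  185. ] [290.  179.1  67.  286.  294.  174.  185. ]
scene red [295.6 174.5  36.  292.  299.  172.  177. ] [296.4 174.9  27.  293.  299.  173.  177. ]
[295.29416178 174.25679477] [295.46917138 176.95513166]
side yel [279.1 195.5 143.  273.  285.  189.  202. ] [279.1 195.5 145.  273.  285.  189.  202. ]
side red [277.5 187.3  24.  273.  283.  186.  190. ] [278.  187.5  27.  273.  283.  186.  190. ]
[278.76139483 188.54974022] [278.97021119 192.13083781]
[0.26727747 0.48122414 0.62857339] [0.46847082 0.06300204 0.06639906]
```

View pics/w4.png

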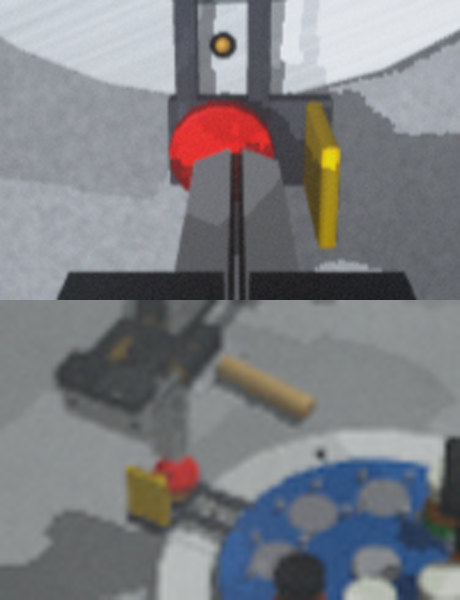

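The cap has not moved: the red blob is unchanged in both views, and the pin is still visible. So the real fingertips are still above it. I measure the fingertip height from the rays.

Run:
```python
from h import *
w=wrist(); t=np.array(w['s']['tcp_pos']); print(ray(w,320,220))
for x in(-.008,0,.008):
  for z in(0,.01,.02,.03): print(x,z,((proj(w,t+[x,0,z])-[220,160])*2.3).round(), ((proj(w,t+[x,-.0125,z])-[220,160])*2.3).round())
s=grab('scene')
for z in(0,.01,.02,.03): print(z,((proj(s,t+[0,0,z])-[260,140])*4.9).round())
print(((proj(s,[.4673,.0671,.078])-[260,140])*4.9).round())
for p in((.4673,.0671,.078),(.4973,.0694,.045),(.4973,.0694,.035)): print(((proj(w,p)-[220,160])*2.3).round())
```

```text
(array([0.55095231, 0.0689618 , 0.27614935]), array([-0.36469779, -0.02102765, -0.93489277]))
-0.008 0 [232. 161.] [267. 163.]
-0.008 0.01 [231. 173.] [268. 175.]
-0.008 0.02 [231. 186.] [270. 188.]
-0.008 0.03 [231. 200.] [271. 203.]
0 0 [233. 140.] [269. 143.]
0 0.01 [233. 151.] [270. 154.]
0 0.02 [233. 163.] [272. 166.]
0 0.03 [233. 176.] [274. 179.]
0.008 0 [235. 118.] [271. 121.]
0.008 0.01 [235. 129.] [273. 131.]
0.008 0.02 [235. 140.] [274. 143.]
0.008 0.03 [235. 152.] [276. 155.]
0 [172. 183.]
0.01 [171. 173.]
0.02 [171. 164.]
0.03 [170. 154.]
[173. 168.]
[221. 155.]
[222.  45.]
[223.  39.]
```

By both rays the visible tips end about 20–25 mm higher than the reported TCP. I go on lowering in small steps, with force as the contact test.

Request:
play_rows(
  deltas=[
    [0,0,0,-0.002,0,0,0],
    [0,0,0,-0.002,0,0,0],
    [0,0,0,0,0,0,0],
  ],
)

```text
clock: 4.2
tcp_pos: [0.4682, 0.063, 0.062]
orientation: [-0.0, 0.999, 0.039, -0.0]
wrist_force: [0.3, 0.1, -0.3]
gripper_width: -0.0
```

Request:
play_rows(
  deltas=[
    [0,0,0,-0.002,0,0,0],
    [0,0,0,-0.002,0,0,0],
    [0,0,0,0,0,0,0],
  ],
)

```text
clock: 4.45
tcp_pos: [0.4682, 0.063, 0.058]
orientation: [-0.0, 0.999, 0.039, -0.0]
wrist_force: [-0.1, -0.3, -1.1]
gripper_width: 0.004
```

Request:
play_rows(
  deltas=[
    [0,0,0,-0.002,0,0,0],
    [0,0,0,-0.001,0,0,0],
    [0,0,0,0,0,0,0],
  ],
)

```text
clock: 4.7
tcp_pos: [0.4683, 0.063, 0.0552]
orientation: [-0.0, 0.999, 0.039, -0.0]
wrist_force: [-0.4, -0.2, 0.3]
gripper_width: 0.006
```

Request:
play_rows(
  deltas=[
    [0,0,0,-0.002,0,0,0],
    [0,0,0,-0.001,0,0,0],
    [0,0,0,0,0,0,0],
  ],
)

```text
clock: 4.95
tcp_pos: [0.4683, 0.063, 0.0522]
orientation: [-0.0, 0.999, 0.039, -0.0]
wrist_force: [0.0, 0.1, 0.6]
gripper_width: 0.005
```

Run:
```python
from h import *
w=wrist(); S=grab('scene'); print(w['s']['wrist_force'],w['s']['tcp_pos'])
cv2.imwrite('pics/w5.png',np.vstack([cv2.resize(w['bgr'][160:290,220:420],(460,300),interpolation=cv2.INTER_CUBIC),cv2.resize(S['bgr'][140:201,260:354],(460,300),interpolation=cv2.INTER_CUBIC)]))
```

```text
[0.02104923 0.09686701 0.5807795 ] [0.46834281 0.06301743 0.05224106]
```

View pics/w5.png

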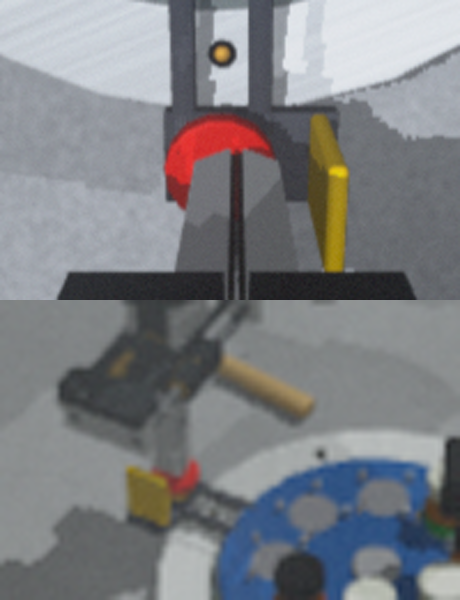

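The tips are now close to the cap. In the scene crop the finger bottom at about (178,470) overlaps the cap's top. I go on down.

Request:
play_rows(
  deltas=[
    [0,0,0,-0.002,0,0,0],
    [0,0,0,-0.001,0,0,0],
    [0,0,0,0,0,0,0],
  ],
)

```text
clock: 5.3
tcp_pos: [0.4683, 0.063, 0.0492]
orientation: [-0.0, 0.999, 0.039, -0.0]
wrist_force: [0.2, -0.5, -0.3]
gripper_width: 0.005
```

Request:
play_rows(
  deltas=[
    [0,0,0,-0.002,0,0,0],
    [0,0,0,-0.001,0,0,0],
    [0,0,0,0,0,0,0],
  ],
)

```text
clock: 5.55
tcp_pos: [0.4688, 0.063, 0.0468]
orientation: [0.0, 0.999, 0.039, 0.0]
wrist_force: [-0.8, 0.3, 4.0]
gripper_width: 0.006
```

Contact came at TCP z of about 0.047 with 4 N, so the reported TCP lies about 30 mm below the real tips. I press another 10–11 mm.

Request:
play_rows(
  deltas=[
    [0,0,0,-0.002,0,0,0],
    [0,0,0,-0.002,0,0,0],
    [0,0,0,-0.002,0,0,0],
    [0,0,0,-0.002,0,0,0],
    [0,0,0,-0.002,0,0,0],
    [0,0,0,0,0,0,0],
    [0,0,0,0,0,0,0],
  ],
)

```text
clock: 6.13
tcp_pos: [0.4689, 0.063, 0.037]
orientation: [0.0, 0.999, 0.039, 0.0]
wrist_force: [-1.8, -0.5, 7.6]
gripper_width: 0.002
```

Run:
```python
from h import *
w=wrist(); S=grab('scene'); print(w['s']['wrist_force'],w['s']['tcp_pos'])
cv2.imwrite('pics/w6.png',np.vstack([cv2.resize(w['bgr'][160:290,220:420],(460,300),interpolation=cv2.INTER_CUBIC),cv2.resize(S['bgr'][140:201,260:354],(460,300),interpolation=cv2.INTER_CUBIC)]))
```

```text
[-1.782142   -0.4749413   7.60386661] [0.46891076 0.06296239 0.03695154]
```

View pics/w6.png

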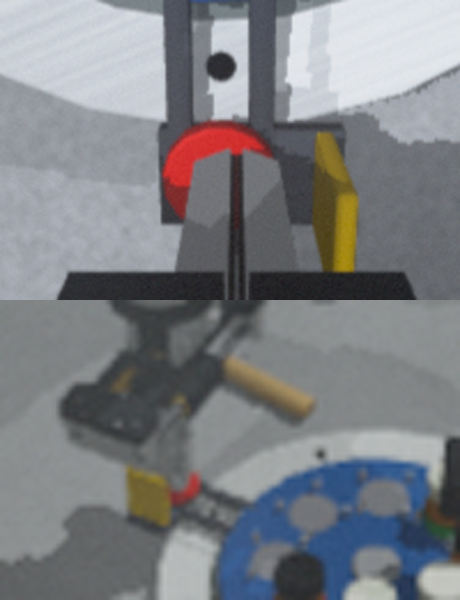

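The pin has dropped out of view: its hole at (222,66) is now plain dark. The force of 7.6 N corresponds to about 10 mm of press. I add 1.5 mm for margin and work out the arc.

Request:
play_rows(
  deltas=[
    [0,0,0,-0.0015,0,0,0],
    [0,0,0,0,0,0,0],
  ],
)

```text
clock: 6.4
tcp_pos: [0.4689, 0.0629, 0.0355]
orientation: [0.0, 0.999, 0.039, 0.0]
wrist_force: [-2.3, 0.8, 8.3]
gripper_width: 0.007
```

Run:
```python
import numpy as np
r=.1675; f=185.95
for k in range(36):
    m=np.radians(f+1.5*k+.75); d=r*.02618*np.array([-np.sin(m),np.cos(m)])*1000; print(k,round(f+1.5*(k+1),2),d.round(1))
```

```text
0 187.45 [ 0.5 -4.4]
1 188.95 [ 0.6 -4.3]
2 190.45 [ 0.7 -4.3]
3 191.95 [ 0.9 -4.3]
4 193.45 [ 1.  -4.3]
5 194.95 [ 1.1 -4.3]
6 196.45 [ 1.2 -4.2]
7 197.95 [ 1.3 -4.2]
8 199.45 [ 1.4 -4.2]
9 200.95 [ 1.5 -4.1]
10 202.45 [ 1.6 -4.1]
11 203.95 [ 1.7 -4. ]
12 205.45 [ 1.8 -4. ]
13 206.95 [ 1.9 -3.9]
14 208.45 [ 2.  -3.9]
15 209.95 [ 2.1 -3.8]
16 211.45 [ 2.2 -3.8]
17 212.95 [ 2.3 -3.7]
18 214.45 [ 2.4 -3.6]
19 215.95 [ 2.5 -3.6]
20 217.45 [ 2.6 -3.5]
21 218.95 [ 2.7 -3.4]
22 220.45 [ 2.8 -3.4]
23 221.95 [ 2.9 -3.3]
24 223.45 [ 3.  -3.2]
25 224.95 [ 3.1 -3.1]
26 226.45 [ 3.1 -3.1]
27 227.95 [ 3.2 -3. ]
28 229.45 [ 3.3 -2.9]
29 230.95 [ 3.4 -2.8]
30 232.45 [ 3.4 -2.7]
31 233.95 [ 3.5 -2.6]
32 235.45 [ 3.6 -2.5]
33 236.95 [ 3.6 -2.4]
34 238.45 [ 3.7 -2.3]
35 239.95 [ 3.8 -2.2]
```

Request:
play_rows(
  deltas=[
    [0,0.0005,-0.0044,0,0,0,0.026],
    [0,0.0006,-0.0043,0,0,0,0.026],
    [0,0.0007,-0.0043,0,0,0,0.026],
    [0,0.0009,-0.0043,0,0,0,0.026],
    [0,0.001,-0.0043,0,0,0,0.026],
    [0,0.0011,-0.0043,0,0,0,0.026],
    [0,0.0012,-0.0042,0,0,0,0.026],
    [0,0.0013,-0.0042,0,0,0,0.026],
  ],
)

```text
clock: 7.07
tcp_pos: [0.4764, 0.0286, 0.0357]
orientation: [-0.0, 0.99, 0.144, 0.0]
wrist_force: [-1.3, 1.4, 7.4]
gripper_width: 0.004
```

```bash
cat > st.py <<'E'
from m import *
a=np.array([.6348,.0803])
c=wrist(); s=c['s']; q=np.array(s['tcp_pos'])[:2]-a
print('tool ang',np.degrees(np.arctan2(q[1],q[0]))%360,'r',np.hypot(*q),s['tcp_pos'],s['wrist_force'],s['clock'])
S=grab('side')
for n,cc in(('wrist',c),('side',S)):
    h=cv2.cvtColor(cc['bgr'],cv2.COLOR_BGR2HSV)
    m=cv2.inRange(h,(18,120,80),(34,255,255)); w=np.zeros_like(m); 
    if n=='wrist': w[140:300,300:420]=255
    else: w[170:240,250:340]=255
    m=big(m&w); v,u=np.nonzero(m)
    # topmost-edge centroid approximated: upper part of plate, z~.09 in side
    p=onz(cc,u.mean(),v.mean(),.087); d=p[:2]-a; print(n,len(u),(u.mean().round(1),v.mean().round(1)),'plate r',np.hypot(*d).round(3),'ang',(np.degrees(np.arctan2(d[1],d[0]))%360).round(1))
for A in np.arange(0,50,5):
    t=np.radians(184.5+A); 
    # plate centre (mid thickness 33mm ahead)
    P=a+.168*np.array([np.cos(t),np.sin(t)])+.033*np.array([-np.sin(t),np.cos(t)])
    print(A,proj(c,[*P,.086]).round(),proj(S,[*P,.086]).round(1),end=';')
cv2.imwrite('pics/st_%d.png'%(s['clock']*100),np.vstack([cv2.resize(c['bgr'][120:290,190:450],(460,300),interpolation=cv2.INTER_CUBIC),cv2.resize(S['bgr'][140:240,240:393],(460,300),interpolation=cv2.INTER_CUBIC)]))
E
python3 st.py
```

```text
tool ang 198.08255674237142 r 0.16660405152470278 [0.47642448 0.02858826 0.0356686 ] [-1.27143822  1.44687879  7.44767952] 7.0667
wrist 870 (np.float64(365.3), np.float64(249.5)) plate r 0.169 ang 207.5
side 135 (np.float64(285.6), np.float64(203.5)) plate r 0.179 ang 209.3
0 [310. 256.] [280.8 194. ];5 [333. 256.] [283.  197.2];10 [357. 253.] [285.6 200.3];15 [380. 249.] [288.7 203.3];20 [403. 243.] [292.2 206.1];25 [426. 235.] [296.  208.6];30 [449. 225.] [300.3 211. ];35 [471. 213.] [304.8 213.1];40 [494. 199.] [309.7 214.9];45 [516. 183.] [314.7 216.5];
```

The table is carried along by friction, now at about 12°. I go on another 15°.

Request:
play_rows(
  deltas=[
    [0,0.0014,-0.0042,0,0,0,0.026],
    [0,0.0015,-0.0041,0,0,0,0.026],
    [0,0.0016,-0.0041,0,0,0,0.026],
    [0,0.0017,-0.004,0,0,0,0.026],
    [0,0.0018,-0.004,0,0,0,0.026],
    [0,0.0019,-0.0039,0,0,0,0.026],
    [0,0.002,-0.0039,0,0,0,0.026],
    [0,0.0021,-0.0038,0,0,0,0.026],
    [0,0.0022,-0.0038,0,0,0,0.026],
    [0,0.0023,-0.0037,0,0,0,0.026],
  ],
)

```text
clock: 8.0
tcp_pos: [0.4956, -0.011, 0.0359]
orientation: [0.0, 0.963, 0.271, 0.001]
wrist_force: [-0.3, 2.3, 8.2]
gripper_width: 0.003
```

Request:
play_rows(
  deltas=[
    [0,0,0,0.005,0,0,0],
    [0,0,0,0.006,0,0,0],
    [0,0,0,0.006,0,0,0],
    [0,0,0,0.001,0,0,0],
    [0,0,0,0,0,0,0],
  ],
)

```text
clock: 8.42
tcp_pos: [0.4943, -0.0107, 0.0532]
orientation: [0.0, 0.963, 0.27, 0.0]
wrist_force: [-0.2, 0.6, 0.3]
gripper_width: 0.006
```

```bash
python3 st.py
```

```text
tool ang 212.9405781044979 r 0.1673852092499546 [ 0.49432448 -0.01071888  0.05317632] [-0.20777357  0.59014578  0.34206108] 8.4167
wrist 881 (np.float64(364.1), np.float64(242.0)) plate r 0.173 ang 222.7
side 128 (np.float64(296.6), np.float64(212.0)) plate r 0.181 ang 223.9
0 [248. 234.] [280.8 194. ];5 [269. 239.] [283.  197.2];10 [290. 242.] [285.6 200.3];15 [312. 243.] [288.7 203.3];20 [333. 242.] [292.2 206.1];25 [354. 240.] [296.  208.6];30 [376. 236.] [300.3 211. ];35 [397. 230.] [304.8 213.1];40 [418. 223.] [309.7 214.9];45 [438. 213.] [314.7 216.5];
```

The table is at about 27° and the fingers are off the cap. Now I push the yellow plate with the fingertips.

Request:
play_rows(
  deltas=[
    [0,0.0024,-0.0036,0,0,0,0.026],
    [0,0.0025,-0.0036,0,0,0,0.026],
    [0,0.0026,-0.0035,0,0,0,0.026],
    [0,0.0027,-0.0034,0,0,0,0.026],
    [0,0.0028,-0.0034,0,0,0,0.026],
    [0,0.0029,-0.0033,0,0,0,0.026],
    [0,0.003,-0.0032,0,0,0,0.026],
    [0,0.0031,-0.0031,0,0,0,0.026],
    [0,0.0031,-0.0031,0,0,0,0.026],
    [0,0,0,0,0,0,0],
  ],
)

```text
clock: 9.35
tcp_pos: [0.519, -0.0408, 0.0523]
orientation: [-0.001, 0.925, 0.381, -0.001]
wrist_force: [0.2, 0.2, -0.0]
gripper_width: 0.007
```

```bash
python3 st.py
```

```text
tool ang 226.27597541079209 r 0.16755805628870826 [ 0.5189863  -0.04079042  0.05233775] [ 0.1656698   0.21662022 -0.02331576] 9.35
wrist 473 (np.float64(347.1), np.float64(236.7)) plate r 0.167 ang 232.3
side 116 (np.float64(305.0), np.float64(216.0)) plate r 0.181 ang 232.7
0 [191. 214.] [280.8 194. ];5 [212. 223.] [283.  197.2];10 [233. 230.] [285.6 200.3];15 [254. 236.] [288.7 203.3];20 [276. 240.] [292.2 206.1];25 [297. 242.] [296.  208.6];30 [319. 243.] [300.3 211. ];35 [340. 242.] [304.8 213.1];40 [362. 239.] [309.7 214.9];45 [383. 235.] [314.7 216.5];
```

The table is at about 36° and the plate is being pushed as reckoned. About 9° remain, so I slow down.

Request:
play_rows(
  deltas=[
    [0,0.0016,-0.0015,0,0,0,0.013],
    [0,0.0016,-0.0015,0,0,0,0.013],
    [0,0.0016,-0.0015,0,0,0,0.013],
    [0,0.0017,-0.0014,0,0,0,0.013],
    [0,0.0017,-0.0014,0,0,0,0.013],
    [0,0.0017,-0.0014,0,0,0,0.013],
    [0,0.0017,-0.0014,0,0,0,0.013],
    [0,0.0017,-0.0013,0,0,0,0.013],
    [0,0.0009,-0.0007,0,0,0,0.007],
    [0,0,0,0,0,0,0],
  ],
)

```text
clock: 10.28
tcp_pos: [0.5348, -0.0539, 0.0534]
orientation: [0.001, 0.902, 0.431, 0.001]
wrist_force: [0.5, 0.1, 0.7]
gripper_width: 0.007
```

```bash
python3 st.py
```

```text
tool ang 233.3108952935198 r 0.16740766107179994 [ 0.5347785  -0.05394241  0.05344957] [0.47744137 0.09834805 0.69434856] 10.2833
wrist 444 (np.float64(346.7), np.float64(236.2)) plate r 0.168 ang 239.2
side 97 (np.float64(312.1), np.float64(218.2)) plate r 0.181 ang 239.4
0 [163. 199.] [280.8 194. ];5 [183. 211.] [283.  197.2];10 [204. 220.] [285.6 200.3];15 [225. 228.] [288.7 203.3];20 [246. 234.] [292.2 206.1];25 [268. 239.] [296.  208.6];30 [289. 242.] [300.3 211. ];35 [311. 243.] [304.8 213.1];40 [332. 242.] [309.7 214.9];45 [353. 239.] [314.7 216.5];
```

The table is at about 43°. I take small rows until the pin stops it.

Request:
play_rows(
  deltas=[
    [0,0.0007,-0.0005,0,0,0,0.005],
    [0,0.0007,-0.0005,0,0,0,0.005],
    [0,0.0007,-0.0005,0,0,0,0.005],
    [0,0.0007,-0.0005,0,0,0,0.005],
    [0,0.0007,-0.0005,0,0,0,0.005],
    [0,0,0,0,0,0,0],
  ],
)

```text
clock: 10.88
tcp_pos: [0.5373, -0.0556, 0.053]
orientation: [-0.0, 0.897, 0.443, 0.0]
wrist_force: [-0.3, -0.4, 0.3]
gripper_width: 0.007
```

```bash
python3 st.py; ls pics|tail -3
```

```text
tool ang 234.33674952394762 r 0.16731330790274002 [ 0.53725296 -0.05563498  0.05303846] [-0.30934723 -0.38108082  0.33827092] 10.8833
wrist 427 (np.float64(346.5), np.float64(235.7)) plate r 0.167 ang 240.2
side 94 (np.float64(312.9), np.float64(218.6)) plate r 0.181 ang 240.2
0 [158. 196.] [280.8 194. ];5 [179. 208.] [283.  197.2];10 [200. 218.] [285.6 200.3];15 [221. 226.] [288.7 203.3];20 [242. 233.] [292.2 206.1];25 [263. 238.] [296.  208.6];30 [285. 241.] [300.3 211. ];35 [306. 243.] [304.8 213.1];40 [327. 243.] [309.7 214.9];45 [349. 241.] [314.7 216.5];w4.png
w5.png
w6.png
```

Request:
play_rows(
  deltas=[
    [0,0.0007,-0.0005,0,0,0,0.005],
    [0,0.0007,-0.0005,0,0,0,0.005],
    [0,0,0,0,0,0,0],
  ],
)

```text
clock: 11.23
tcp_pos: [0.5385, -0.0566, 0.0529]
orientation: [-0.0, 0.894, 0.447, -0.0]
wrist_force: [0.7, -0.3, 0.1]
gripper_width: 0.003
```

Request:
play_rows(
  deltas=[
    [0,0.0007,-0.0005,0,0,0,0.005],
    [0,0.0004,-0.0003,0,0,0,0.002],
    [0,0,0,0,0,0,0],
  ],
)

```text
clock: 11.48
tcp_pos: [0.5397, -0.0574, 0.0529]
orientation: [-0.0, 0.893, 0.45, 0.0]
wrist_force: [-0.8, 0.7, 0.0]
gripper_width: 0.005
```

```bash
python3 st.py; ls pics|grep st_|tail -1
```

```text
tool ang 235.36374354358713 r 0.16734932759263682 [ 0.53968458 -0.05739116  0.05294065] [-0.76082069  0.74837503  0.0283706 ] 11.4833
wrist 426 (np.float64(346.4), np.float64(235.6)) plate r 0.167 ang 241.2
side 93 (np.float64(313.9), np.float64(218.9)) plate r 0.181 ang 241.0
0 [154. 193.] [280.8 194. ];5 [175. 205.] [283.  197.2];10 [195. 216.] [285.6 200.3];15 [216. 225.] [288.7 203.3];20 [237. 232.] [292.2 206.1];25 [259. 237.] [296.  208.6];30 [280. 241.] [300.3 211. ];35 [302. 243.] [304.8 213.1];40 [323. 243.] [309.7 214.9];45 [344. 241.] [314.7 216.5];st_935.png
```

View pics/st_1148.png

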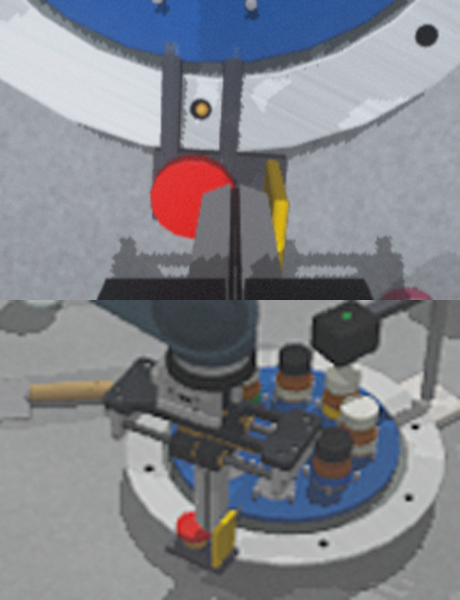

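The brass pin is showing inside the next hole at crop pixel (201,109), and the cap stands proud with the fingers above it against the plate. I back off 4 mm, rise and move away.

Request:
play_rows(
  deltas=[
    [0,-0.0016,0.0012,0,0,0,0],
    [0,-0.0016,0.0012,0,0,0,0],
    [0,0,0,0.01,0,0,0],
    [0,0,0,0.02,0,0,0],
    [0,0,0,0.03,0,0,0],
    [0,0,0,0.03,0,0,0],
    [0,0,0,0.03,0,0,0],
    [0,-0.01,0,0.03,0,0,0],
    [0,-0.01,0,0.03,0,0,0],
    [0,0,0,0,0,0,0],
  ],
)

```text
clock: 12.42
tcp_pos: [0.519, -0.056, 0.2413]
orientation: [0.005, 0.893, 0.45, 0.004]
wrist_force: [0.0, -0.4, 0.5]
gripper_width: 0.006
```

Run:
```python
from m import *
a=np.array([.6348,.0803])
c=wrist(); print(c['s']['tcp_pos'],c['s']['wrist_force'])
h=cv2.cvtColor(c['bgr'],cv2.COLOR_BGR2HSV)
t=np.radians(229.5); u=np.array([np.cos(t),np.sin(t)])
cap=a+.168*u; k=proj(c,[*cap,.078]).round().astype(int); print('expected cap px',k)
for nm,lo,hi,z in(('yel',(18,120,80),(34,255,255),.102),('red',(0,150,80),(8,255,255),.078)):
    mm,b=blob(c,lo,hi,(k[0]-40,k[1]-40,k[0]+60,k[1]+40)); q=onz(c,b[0],b[1],z)[:2]-a
    print(nm,np.round(b,1),'r',np.hypot(*q).round(4),'ang',(np.degrees(np.arctan2(q[1],q[0]))%360).round(2))
S=grab('side')
i=c['bgr']; k2=proj(c,[*(a+.138*u),.045]).round().astype(int); y,x=max(k2[1]-45,0),max(k2[0]-60,0)
big1=cv2.resize(i[y:y+90,x:x+138],(460,300),interpolation=cv2.INTER_CUBIC)
cv2.imwrite('pics/end.png',np.vstack([big1,cv2.resize(S['bgr'][140:240,240:393],(460,300),interpolation=cv2.INTER_CUBIC)]))
```

```text
[ 0.51904976 -0.05597349  0.24126108] [ 0.04419305 -0.44168207  0.52060201]
expected cap px [321 169]
yel [345.6 174.5 174.  342.  349.  160.  189. ] r 0.1711 ang 240.19
red [320.9 169.2 411.  309.  333.  157.  181. ] r 0.1679 ang 229.59
```

View pics/end.png

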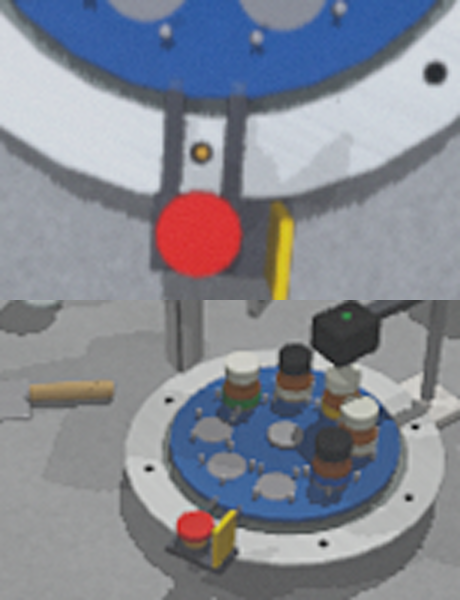

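The cap reads 229.6° at radius 167.9 mm, assuming the full-up height, against an expected 229.5° and 168 mm. The pin is up in the hole, all five jars are upright in their seats, and the robot is clear. I hand in.

```bash
python3 -c "
from h import *
print(robot.job_done())"
```

```text
the job is handed in; nothing more can be done
None
```

I turned the table one hole counter-clockwise and handed the job in at about 12.5 s of the 43 s. I pressed the plunger about 11 mm, until the pin had dropped out of its hole. Friction from the pressing fingertips carried the table to about 27°. I then lifted the fingers off the cap and pushed the yellow plate slowly until the pin was up in the next hole.

**Last checks:**
- **Table:** the cap is at 229.6° against 229.5° expected, and at radius 167.9 mm against 168 mm expected. That is about 0.1° from the next hole.
- **Plunger:** the brass pin is visible in the hole and the cap sits at its raised place.
- **Jars and bystanders:** all five jars stand upright in their seats and the spatula looks untouched. The beaker and wash bottle were not in the last picture, but the arm never went near them.
- **Arm:** the fingers are well clear of everything, and the wrist force reads about zero.

**What disagreed:**
- **Fingertip height:** the fingers met the cap with the reported TCP about 30 mm below the cap's known height. I found contact by force rather than by the stated tip position.
- **Locking:** I saw no clear force rise when the pin locked, so I confirmed it from the pictures only.

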